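# Find the full fastener tin by weight and hold it up

### The arm

A 6-joint arm with a two-finger parallel gripper is mounted at the origin on the work surface. World frame = base frame: x ahead of the robot, y to its left, z up, the work surface at z = 0. Lengths are in m, angles in rad, forces in N, time in s.
With the tool pointing down it reaches from about 0.325 to 1 m from the base axis. Payload 5.1 kg.
Tool frame: the origin (TCP) lies between the finger pads; the fingertips stand 19 mm ahead of it and the grasp point (between the pads) is the TCP (bot.tip_extent is the distance from the TCP to the fingertips, in m); z points along the fingers, y is the line along which they close (so a half turn about z gives the same grasp; the last joint's range is limited). The gripper opens to 85 mm and grips with 20 to 120 N. Pads are 22 mm wide; open, the fingers measure 114 mm over their backs; the gripper's body (76 mm by 85 mm) begins 54 mm behind the grasp point. The pads swing forward as they close: fully open they stand 13 mm farther back than shut.
Start: joints at [-1.215, 0.124, 1.65, -0, 1.367, -0.083], TCP at [0.276, -0.588, 0.25] pointing down, gripper open.
Joint ranges: [-2.61, 2.61], [-1.02, 2.33], [0.03, 2.71], [-1.35, 4.49], [0.32, 2.68], [-2.91, 2.91]. Speed limits (rad/s): [2.57, 2.57, 3.14, 3.14, 3.14, 3.14].

### API

Orientations are given as a unit quaternion [w, x, y, z].
In Python, from station import bot gives the robot as it stands.
- The arm moves only by the shell command python3 -m crank 'ROWS' [FORCE]. ROWS is a JSON list that holds a single list of rows (three levels of brackets), with 1 to 20 rows, each of 7 numbers: dx, dy, dz in parts of the range, where 1.0 means 600 mm, then a rotation vector rx, ry, rz in fractions of the full range, 1 being pi rad, then the finger opening in m; each row shifts and turns the commanded pose from where the row before left it, along the tool's axes as they then stand; what a row does not reach is not made up. A row lasts 1/8 s, in which the tool goes at most 0.0625 m and 0.188 rad, less where a joint would pass 70% of its speed; a pose out of reach is approached as far as the arm can. The fingers move at their own pace and stop on an object; FORCE is the grip in N (left out, the last holds). Time passes only in rows, so rows that do not move let the fingers close. It prints the time, the measured TCP pose, the force, the opening and the grip force at its end. A shift or turn number past 1, either way, is cut back to 1. Input that does not fit is refused with a message, and nothing moves.
- bot.get_obs(): the state, without advancing time (a new reading comes with each control period).
- bot.snapshot(name): name is "side" or "top" or "wrist"; returns a dict with "image" (400x640x3 uint8, blue, green, red), "fx", "fy", "cx", "cy" (pixels), "R" (3x3) and "t" (3): a world point X has camera coordinates R X + t; the wrist camera has in their place "tool_from_camera" (4x4, takes a point from camera to tool coordinates, whose origin is the TCP and whose axes are the flange's). Camera axes: x right, y down, z forward; pixel columns grow to the right and rows downward; lengths in m; the calibration is good to about 2 mm. A picture is of the moment at which its call begins: read the wrist's pose just before it. There is no depth.
- bot.finish_job(): hands the job in; it is judged then, once.
Trained networks look in the newest picture that a camera, given by its name, has taken for a name from the list of things; names that differ only in an ending like _2 or _b are one class to them, and where a whole thing is asked for, a point or a joint stands for the part that bears it (a point fixed in the world has none). Each returns a list of dicts, best first, with "p" (0 to 1); they miss things now and then, are a little off and sometimes report something else, mostly with a low value. They report only what shows in the picture. A call takes as long as a camera call. They do not tell look-alikes from the thing itself.
- bot.outline_of(camera, name): "pixels" (400x640 bool, what is visible of it).
- bot.place_of(camera, name): "position" ([x, y, z] in m, in world coordinates, good to about 4 mm: a listed point, or the origin of a listed thing).
The state is a dict: "time": time; "joint_pos": joint angles; "joint_vel": joint speeds; "joint_torque": joint torques, N m; "tcp_pos": TCP position; "orientation": TCP orientation; "force": force on the tool from outside, world axes, zero at the start; "wrist_torque": the same for the moment, N m; "width": finger opening in m; "grasp_force": force on a finger pad.
Only numpy, scipy, OpenCV 4.12 (cv2) and the standard library are available. Lean on these libraries where they do the work, as an engineer would, in place of code of your own. Each camera call takes 0.05 s, during which the arm holds its last target. There are 200 camera calls.

### The job

Three identical closed fastener tins stand on the workshop bench: two are nearly empty and one is full, which only their weight tells. Find out by hefting them: set the two light tins down upright in the steel refill tray and let go of them, then pick up the heavy one and finish while holding it still and upright in the gripper, its bottom at least 15 cm above the bench and not resting on anything. Do not drop a tin or tip one over, and leave everything else on the bench as it stands.

Things in the scene. Friction and masses are not known exactly. Their poses are not given: they have to be found in the camera images.
- tin_a: one of three identical closed round tins of plain bright metal, 62 mm across, 85 mm high, straight-sided, standing upright; origin at the centre of its underside, z up. Two of the three are nearly empty (200 to 300 g each), one is full (550 to 750 g); which one changes from start to start and cannot be seen
- tin_b: one of three identical closed round tins of plain bright metal, 62 mm across, 85 mm high, straight-sided, standing upright; origin at the centre of its underside, z up. Two of the three are nearly empty (200 to 300 g each), one is full (550 to 750 g); which one changes from start to start and cannot be seen
- tin_c: one of three identical closed round tins of plain bright metal, 62 mm across, 85 mm high, straight-sided, standing upright; origin at the centre of its underside, z up. Two of the three are nearly empty (200 to 300 g each), one is full (550 to 750 g); which one changes from start to start and cannot be seen
- tray: open dark steel tray fixed to the bench, 160 (its x) x 240 (its y) mm outside, walls 30 mm high and 4 mm thick, floor 4 mm thick: both light tins stand in it side by side along y; origin at the centre of its underside, z up
- tape: bystander, leave it: roll of grey tape, a flat ring 90 outside, 72 inside, 25 high; origin at the centre of its underside
- wrench: bystander, leave it: 150 mm steel wrench lying flat; origin at its middle, underside; its long axis is x
- carton: bystander, leave it: small cardboard carton 60 x 80 x 40 high; origin at the centre of its underside
- hammer: bystander, leave it: 260 mm hammer lying flat; origin near its middle, underside; its long axis is x
- mug: bystander, leave it: white mug, 80 across, 90 high, with a handle; origin at the centre of its underside
- spraycan: bystander, leave it: grey spray can, 60 across, 140 high; origin at the centre of its underside
Things that resemble listed ones, but are neither listed nor needed, are in the scene too. What is shaped like the tin_a but green or orange is not meant.

How it is judged:
By the outcome, as a careful person would: the job done as asked, in the order asked, and still so for the second after the job is handed in, while the arm keeps its last pose, push and grip.
It also fails if it takes over 72 s, if anything falls off the work surface, if the arm or the gripper's body presses on something with over 40 N, if the wrist force passes 120 N, or if a joint passes its speed limit or range.

## Working session

There is one attempt and no reset: what is moved stays moved. The work goes in short steps, Python scripts to look and compute and a shell command to move; the robot and the scene stay as the last step left them, time stands still between calls to the robot, and variables do not carry over. Pictures are saved under pics/ and viewed, at most 10 in all, crops included, and the job is handed in when it is done.

```bash
mkdir -p pics; ls; python3 - <<'E'
from station import bot
import cv2,numpy as np
o=bot.get_obs();print({k:np.round(v,3) for k,v in o.items()}, bot.tip_extent)
for c in ["top","side"]:
    s=bot.snapshot(c);cv2.imwrite(f"pics/{c}1.png",s["image"])
    for n in ["tin_a","tray","tape","wrench","carton","hammer","mug","spraycan"]:
        for d in bot.place_of(c,n):
            X=np.array(d["position"]);q=s["R"]@X+s["t"];
            print(c,n,round(d["p"],2),np.round(X,3),int(q[0]/q[2]*s["fx"]+s["cx"]),int(q[1]/q[2]*s["fy"]+s["cy"]))
E
```

```text
pics
{'time': np.float64(0.0), 'joint_pos': array([-1.215,  0.125,  1.652,  0.   ,  1.367, -0.083]), 'joint_vel': array([ 0.001,  0.   ,  0.001, -0.002,  0.   ,  0.   ]), 'joint_torque': array([ 1.0000e-03, -4.2360e+01, -3.6545e+01, -0.0000e+00,  7.0000e-03,
       -0.0000e+00]), 'tcp_pos': array([ 0.276, -0.588,  0.249]), 'orientation': array([-0.001,  0.976,  0.218, -0.   ]), 'force': array([-0.277,  0.1  , -0.385]), 'wrist_torque': array([-0.024,  0.008, -0.031]), 'grasp_force': np.float64(0.0), 'width': np.float64(0.085)} 0.019
top tin_a 0.84 [ 0.657  0.168 -0.001] 288 189
top tin_a 0.83 [ 0.453  0.041 -0.001] 329 256
top tin_a 0.78 [0.464 0.463 0.001] 189 251
top tin_a 0.74 [0.463 0.342 0.003] 229 252
top tin_a 0.65 [ 0.692  0.273 -0.001] 255 178
top tin_a 0.55 [0.839 0.11  0.   ] 308 133
top tin_a 0.51 [0.629 0.016 0.001] 337 199
top tray 0.89 [ 0.593 -0.261  0.004] 428 212
top tape 0.61 [0.41  0.184 0.001] 281 270
top tape 0.49 [0.454 0.041 0.   ] 329 256
top wrench 0.73 [ 0.63   0.016 -0.001] 337 199
top carton 0.87 [ 0.593  0.356 -0.002] 226 209
top hammer 0.81 [ 0.758  0.086 -0.   ] 315 158
top mug 0.57 [ 0.751 -0.146  0.004] 390 161
top spraycan 0.76 [ 0.686  0.378 -0.002] 221 179
side tin_a 0.93 [ 0.454  0.045 -0.003] 372 213
side tin_a 0.92 [ 0.841  0.105 -0.   ] 244 203
side tin_a 0.63 [ 0.658  0.168 -0.002] 295 230
side tin_a 0.58 [ 0.689  0.273 -0.002] 273 255
side tin_a 0.57 [0.462 0.348 0.004] 351 296
side tin_a 0.29 [ 0.747 -0.145  0.   ] 296 160
side tray 0.92 [ 0.592 -0.258  0.003] 345 148
side tape 0.82 [0.408 0.184 0.01 ] 382 248
side wrench 0.77 [ 0.629  0.016 -0.001] 318 196
side carton 0.91 [ 0.598  0.358 -0.   ] 296 289
side hammer 0.96 [ 0.76   0.088 -0.001] 270 204
side mug 0.85 [ 0.746 -0.147  0.002] 296 160
side spraycan 0.6 [0.684 0.377 0.   ] 261 287
```

View pics/top1.png

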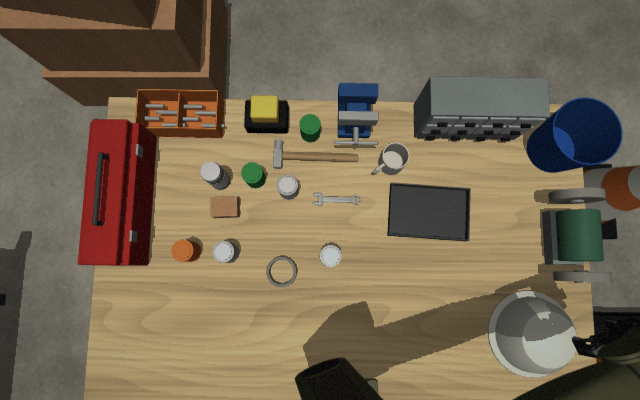

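View pics/side1.png

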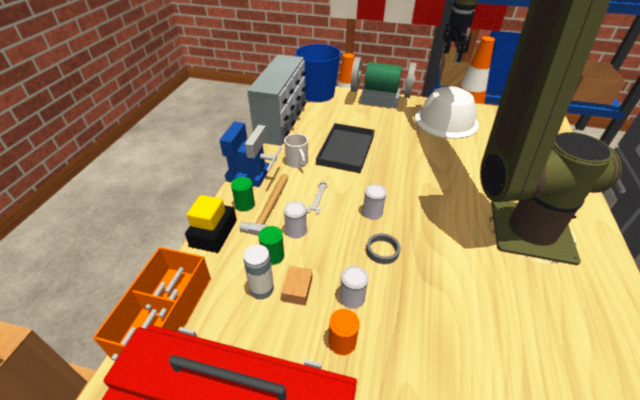

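Top picture: the candidates for the tin are three bright metal ones at (330,256), (288,186) and (224,251). Look-alikes are green ones at (310,128) and (253,175), an orange one at (186,250), the grey spray can at (213,173), and the white mug at (395,157). I choose the three bright ones and check them in one crop.

```bash
python3 - <<'E'
from station import bot
import cv2,numpy as np
s=bot.snapshot("top")
cv2.imwrite("pics/crop.png",cv2.resize(s["image"][110:290,160:420],None,fx=3,fy=3,interpolation=cv2.INTER_CUBIC))
m=bot.outline_of("top","tray")[0]["pixels"].astype(np.uint8)
b=cv2.boxPoints(cv2.minAreaRect(cv2.findNonZero(m)))
C=-s["R"].T@s["t"]
for u,v in b:
    d=s["R"].T@[(u-s["cx"])/s["fx"],(v-s["cy"])/s["fy"],1]
    print(np.round(C+d*(0.03-C[2])/d[2],3))
E
```

```text
[ 0.513 -0.126  0.03 ]
[ 0.68  -0.136  0.03 ]
[ 0.67  -0.388  0.03 ]
[ 0.503 -0.373  0.03 ]
```

View pics/crop.png

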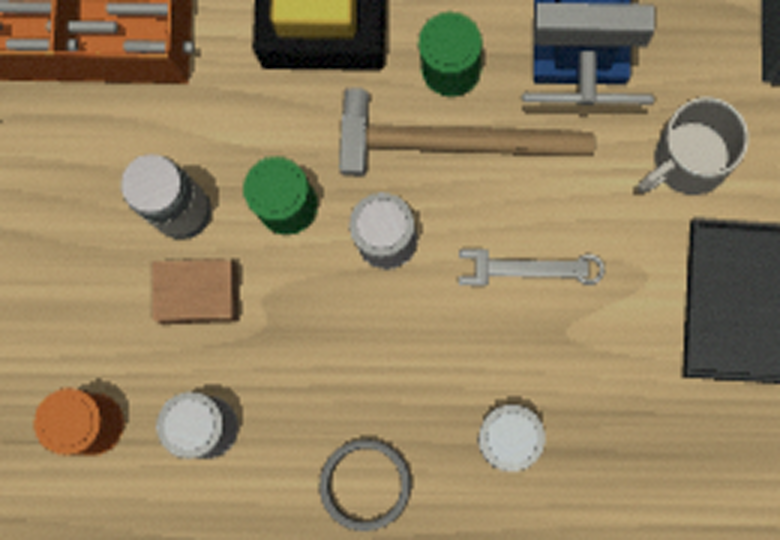

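The crop shows plain bright tins at crop pixels (383,225), (190,425) and (512,437). The green tins, the orange tin and the spray can are clearly different. I start with the tin nearest the tray.

Careful with the scale: shifts go in shares of 600 mm and turns go in shares of pi rad. That gives: 0.057 m is 0.095, 0.016 m is 0.0267, -0.188 rad is -0.0598.

```bash
python3 -m crank '[[[0, 0, 0, 0, 0, -0.0598, 0.085], [0, 0, 0, 0, 0, -0.0598, 0.085], [0, 0, 0, 0, 0, -0.0598, 0.085], [0, 0, 0, 0, 0, -0.0598, 0.085], [0, 0, 0, 0, 0, -0.0598, 0.085], [0, 0, 0, 0, 0, -0.0598, 0.085], [0.095, 0.0267, 0, 0, 0, 0, 0.085], [0.095, 0.0267, 0, 0, 0, 0, 0.085], [0.095, 0.0267, 0, 0, 0, 0, 0.085], [0.095, 0.0267, 0, 0, 0, 0, 0.085], [0.095, 0.0267, 0, 0, 0, 0, 0.085], [0.095, 0.0267, 0, 0, 0, 0, 0.085], [0.095, 0.0267, 0, 0, 0, 0, 0.085], [0.095, 0.0267, 0, 0, 0, 0, 0.085], [0.095, 0.0267, 0, 0, 0, 0, 0.085], [0.095, 0.0267, 0, 0, 0, 0, 0.085], [0.095, 0.0267, 0, 0, 0, 0, 0.085], [0, 0, 0, 0, 0, 0, 0.085]]]' 40
```

```text
time: 3.25
tcp_pos: [0.4568, 0.0408, 0.2505]
orientation: [-0.0, 0.707, 0.707, 0.0]
force: [-0.6, -1.0, 0.2]
width: 0.0852
grasp_force: 0.0
```

Scaled: 0.04 m is 0.0667, -0.003 m is -0.005.

```bash
python3 - <<'E'
from station import bot
import cv2,numpy as np
s=bot.snapshot("wrist");cv2.imwrite("pics/w1.png",s["image"])
for d in bot.place_of("wrist","tin_a"): print(round(d["p"],2),np.round(d["position"],3))
E
python3 -m crank '[[[0.0033, -0.005, 0.0667, 0, 0, 0, 0.085], [0, 0, 0.0667, 0, 0, 0, 0.085], [0, 0, 0.05, 0, 0, 0, 0.085]]]'
```

```text
0.88 [ 0.456  0.038 -0.003]
0.77 [0.657 0.169 0.001]
time: 3.72
tcp_pos: [0.4527, 0.0377, 0.1386]
orientation: [-0.0, 0.711, 0.704, -0.001]
force: [0.2, -0.2, -0.9]
width: 0.0848
grasp_force: 0.0
```

Scaled: 0.03 m is 0.05, 0.025 m is 0.0417.

```bash
python3 -m crank '[[[0.0033, 0.0017, 0.05, 0, 0, 0, 0.085], [0, 0, 0.05, 0, 0, 0, 0.085], [0, 0, 0.0417, 0, 0, 0, 0.085], [0, 0, 0, 0, 0, 0, 0.085], [0, 0, 0, 0, 0, 0, 0.058], [0, 0, 0, 0, 0, 0, 0.058], [0, 0, 0, 0, 0, 0, 0.058], [0, 0, 0, 0, 0, 0, 0.058], [0, 0, 0, 0, 0, 0, 0.058]]]' 50
```

```text
time: 4.85
tcp_pos: [0.4557, 0.0408, 0.0572]
orientation: [0.001, 0.709, 0.705, 0.0]
force: [-2.2, -3.2, 6.8]
width: 0.0614
grasp_force: 56.6
```

Scaled: -0.04 m is -0.0667, -0.03 m is -0.05.

```bash
python3 -m crank '[[[0, 0, -0.0333, 0, 0, 0, 0.056], [0, 0, -0.0667, 0, 0, 0, 0.056], [0, 0, -0.0667, 0, 0, 0, 0.056], [0, 0, -0.05, 0, 0, 0, 0.056], [0, 0, -0.0167, 0, 0, 0, 0.056], [0, 0, 0, 0, 0, 0, 0.056], [0, 0, 0, 0, 0, 0, 0.056], [0, 0, 0, 0, 0, 0, 0.056], [0, 0, 0, 0, 0, 0, 0.056]]]'; for i in 1 2; do python3 -m crank '[[[0, 0, 0, 0, 0, 0, 0.056]]]' | grep force; done
```

```text
time: 5.98
tcp_pos: [0.4541, 0.0414, 0.1943]
orientation: [-0.001, 0.71, 0.705, -0.001]
force: [-0.9, -0.2, -6.3]
width: 0.0613
grasp_force: 57.6
force: [0.0, -0.2, -5.3]
grasp_force: 57.6
force: [1.0, 0.1, -6.4]
grasp_force: 57.6
```

Steady at about 6 N, so this is the heavy one. I'll set it back where it stood.

Scaled: 0.04 m is 0.0667, 0.003 m is 0.005.

```bash
python3 -m crank '[[[0, 0, 0.05, 0, 0, 0, 0.056], [0, 0, 0.0667, 0, 0, 0, 0.056], [0, 0, 0.0583, 0, 0, 0, 0.056], [0, 0, 0.0333, 0, 0, 0, 0.056], [0, 0, 0.0133, 0, 0, 0, 0.056], [0, 0, 0.005, 0, 0, 0, 0.056], [0, 0, 0, 0, 0, 0, 0.056], [0, 0, 0, 0, 0, 0, 0.056]]]'
```

```text
time: 7.22
tcp_pos: [0.4554, 0.0413, 0.0604]
orientation: [0.001, 0.71, 0.705, 0.001]
force: [-0.2, -0.4, -5.9]
width: 0.0613
grasp_force: 57.5
```

Scaled: 0.002 m is 0.0033, 0.001 m is 0.0017.

```bash
python3 -m crank '[[[0, 0, 0.0033, 0, 0, 0, 0.056], [0, 0, 0.0017, 0, 0, 0, 0.056], [0, 0, 0, 0, 0, 0, 0.056], [0, 0, 0, 0, 0, 0, 0.056]]]'
```

```text
time: 7.72
tcp_pos: [0.4549, 0.0414, 0.0572]
orientation: [0.0, 0.71, 0.705, 0.0]
force: [-4.6, 0.6, 5.5]
width: 0.0611
grasp_force: 58.1
```

Scaled: 0.052 m is 0.0867, 0.032 m is 0.0533.

```bash
python3 -m crank '[[[0, 0, 0, 0, 0, 0, 0.085], [0, 0, 0, 0, 0, 0, 0.085], [0, 0, 0, 0, 0, 0, 0.085], [0, 0, 0, 0, 0, 0, 0.085], [0, 0, -0.0333, 0, 0, 0, 0.085], [0, 0, -0.0667, 0, 0, 0, 0.085], [0, 0, -0.0833, 0, 0, 0, 0.085], [0, 0, -0.0833, 0, 0, 0, 0.085], [0.0533, 0.0833, 0, 0, 0, 0, 0.085], [0.0533, 0.0833, 0, 0, 0, 0, 0.085], [0.0533, 0.0833, 0, 0, 0, 0, 0.085], [0.0517, 0.0867, 0, 0, 0, 0, 0.085], [0, 0, 0, 0, 0, 0, 0.085], [0, 0, 0, 0, 0, 0, 0.085]]]'
python3 - <<'E'
from station import bot
import numpy as np
for c in ["wrist","top"]:
    bot.snapshot(c)
    for d in bot.place_of(c,"tin_a"): print(c,round(d["p"],2),np.round(d["position"],3))
E
```

```text
time: 9.48
tcp_pos: [0.6571, 0.1669, 0.2155]
orientation: [-0.0, 0.709, 0.705, -0.001]
force: [-0.2, 0.3, -0.2]
width: 0.0851
grasp_force: 0.0
wrist 0.84 [ 0.457  0.042 -0.001]
wrist 0.79 [ 0.66   0.166 -0.001]
wrist 0.73 [0.69  0.273 0.002]
top 0.98 [ 0.838  0.109 -0.002]
top 0.91 [0.455 0.039 0.003]
top 0.75 [0.465 0.342 0.005]
top 0.75 [ 0.461  0.465 -0.003]
top 0.52 [0.658 0.169 0.   ]
top 0.45 [0.691 0.275 0.   ]
```

Centred. Descend 0.158 m, grip and lift.

Scaled: 0.05 m is 0.0833, 0.04 m is 0.0667.

```bash
python3 -m crank '[[[0, 0.0017, 0.0667, 0, 0, 0, 0.085], [0, 0, 0.0833, 0, 0, 0, 0.085], [0, 0, 0.0667, 0, 0, 0, 0.085], [0, 0, 0.0333, 0, 0, 0, 0.085], [0, 0, 0.01, 0, 0, 0, 0.085], [0, 0, 0, 0, 0, 0, 0.056], [0, 0, 0, 0, 0, 0, 0.056], [0, 0, 0, 0, 0, 0, 0.056], [0, 0, 0, 0, 0, 0, 0.056], [0, 0, 0, 0, 0, 0, 0.056]]]'; python3 -m crank '[[[0, 0, -0.0333, 0, 0, 0, 0.056], [0, 0, -0.0667, 0, 0, 0, 0.056], [0, 0, -0.0833, 0, 0, 0, 0.056], [0, 0, -0.0833, 0, 0, 0, 0.056], [0, 0, 0, 0, 0, 0, 0.056], [0, 0, 0, 0, 0, 0, 0.056], [0, 0, 0, 0, 0, 0, 0.056], [0, 0, 0, 0, 0, 0, 0.056]]]'; for i in 1 2; do python3 -m crank '[[[0, 0, 0, 0, 0, 0, 0.056]]]' | grep force; done
```

```text
time: 10.92
tcp_pos: [0.6601, 0.1672, 0.0629]
orientation: [0.001, 0.71, 0.705, 0.002]
force: [-0.3, -0.4, 6.8]
width: 0.0615
grasp_force: 55.5
time: 11.92
tcp_pos: [0.6575, 0.1668, 0.218]
orientation: [-0.001, 0.71, 0.705, -0.002]
force: [-0.6, 0.7, -1.8]
width: 0.0616
grasp_force: 55.6
force: [0.4, 0.3, -2.7]
grasp_force: 55.6
force: [-1.0, -0.0, -2.0]
grasp_force: 55.6
```

Light, about 2.2 N. On to the far half of the tray.

Scaled: -0.05 m is -0.0833, 0.04 m is 0.0667.

```bash
python3 -m crank '[[[-0.05, -0.0067, 0, 0, 0, 0, 0.056], [-0.0833, -0.0117, 0, 0, 0, 0, 0.056], [-0.0833, -0.0117, 0, 0, 0, 0, 0.056], [-0.0833, -0.0117, 0, 0, 0, 0, 0.056], [-0.0833, -0.0117, 0, 0, 0, 0, 0.056], [-0.0833, -0.0117, 0, 0, 0, 0, 0.056], [-0.0833, -0.0117, 0, 0, 0, 0, 0.056], [-0.0833, -0.0117, 0, 0, 0, 0, 0.056], [-0.0833, -0.0117, 0, 0, 0, 0, 0.056], [-0.0533, -0.0117, 0, 0, 0, 0, 0.056], [-0.0333, 0, 0, 0, 0, 0, 0.056], [0, 0, 0.05, 0, 0, 0, 0.056], [0, 0, 0.0667, 0, 0, 0, 0.056], [0, 0, 0.0667, 0, 0, 0, 0.056], [0, 0, 0.0333, 0, 0, 0, 0.056], [0, 0, 0.0167, 0, 0, 0, 0.056], [0, 0, 0, 0, 0, 0, 0.056], [0, 0, 0, 0, 0, 0, 0.056]]]'
python3 - <<'E'
from station import bot
import numpy as np,cv2
for c in ["side"]:
    s=bot.snapshot(c); cv2.imwrite("pics/s2.png",cv2.resize(s["image"][60:240,220:480],None,fx=3,fy=3))
    for d in bot.place_of(c,"tray")[:1]: print(c,round(d["p"],2),np.round(d["position"],3))
E
```

```text
time: 14.42
tcp_pos: [0.5892, -0.3153, 0.0824]
orientation: [0.002, 0.71, 0.705, 0.0]
force: [0.3, -0.2, -1.7]
width: 0.0615
grasp_force: 55.7
side 0.64 [ 0.594 -0.254  0.   ]
```

View pics/s2.png

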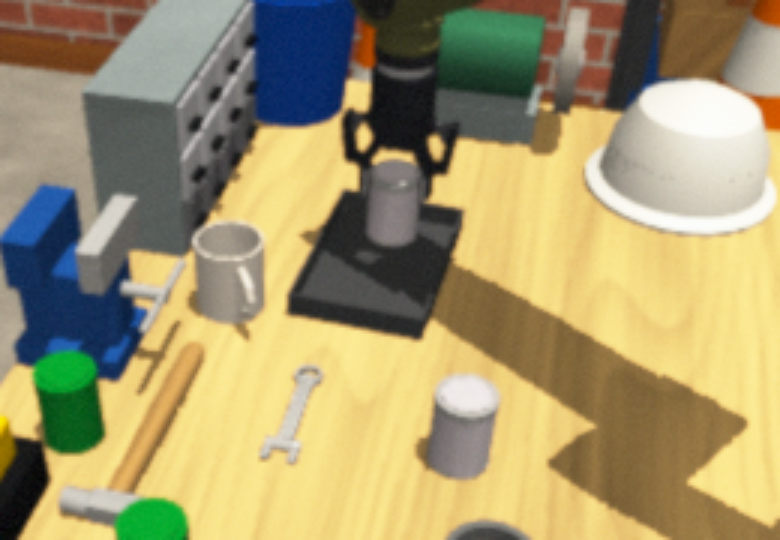

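The held tin (crop pixel 393,205) is upright above the far half of the tray. Lower it until contact.

Scaled: 0.008 m is 0.0133, 0.004 m is 0.0067.

```bash
python3 -m crank '[[[0, 0, 0.0133, 0, 0, 0, 0.056], [0, 0, 0.0067, 0, 0, 0, 0.056], [0, 0, 0, 0, 0, 0, 0.056], [0, 0, 0, 0, 0, 0, 0.056]]]';python3 -m crank '[[[0, 0, 0.0033, 0, 0, 0, 0.056], [0, 0, 0, 0, 0, 0, 0.056], [0, 0, 0, 0, 0, 0, 0.056]]]'; python3 -m crank '[[[0, 0, 0.0033, 0, 0, 0, 0.056], [0, 0, 0, 0, 0, 0, 0.056], [0, 0, 0, 0, 0, 0, 0.056]]]'
```

```text
time: 15.02
tcp_pos: [0.588, -0.3146, 0.0682]
orientation: [-0.0, 0.71, 0.705, -0.0]
force: [0.6, 0.5, -1.9]
width: 0.0616
grasp_force: 55.8
time: 15.4
tcp_pos: [0.5883, -0.3148, 0.067]
orientation: [0.0, 0.71, 0.705, 0.0]
force: [-1.0, -1.0, 1.9]
width: 0.0614
grasp_force: 56.0
time: 15.78
tcp_pos: [0.5884, -0.315, 0.067]
orientation: [0.0, 0.71, 0.705, -0.0]
force: [-5.9, 3.4, 11.4]
width: 0.0615
grasp_force: 56.8
```

Scaled: -0.05 m is -0.0833, -0.002 m is -0.0033.

```bash
python3 -m crank '[[[0, 0, -0.0033, 0, 0, 0, 0.056], [0, 0, 0, 0, 0, 0, 0.085], [0, 0, 0, 0, 0, 0, 0.085], [0, 0, 0, 0, 0, 0, 0.085], [0, 0, 0, 0, 0, 0, 0.085], [0, 0, -0.0333, 0, 0, 0, 0.085], [0, 0, -0.0667, 0, 0, 0, 0.085], [0, 0, -0.0833, 0, 0, 0, 0.085], [0, 0, -0.0833, 0, 0, 0, 0.085]]]'
python3 -m crank '[[[0.0917, -0.0167, 0, 0, 0, 0, 0.085], [0.0917, -0.0167, 0, 0, 0, 0, 0.085], [0.0917, -0.0167, 0, 0, 0, 0, 0.085], [0.0917, -0.0167, 0, 0, 0, 0, 0.085], [0.0917, -0.0167, 0, 0, 0, 0, 0.085], [0.0917, -0.0167, 0, 0, 0, 0, 0.085], [0.0917, -0.0167, 0, 0, 0, 0, 0.085], [0.0917, -0.0167, 0, 0, 0, 0, 0.085], [0.0917, -0.0167, 0, 0, 0, 0, 0.085], [0.0917, -0.0167, 0, 0, 0, 0, 0.085], [0.0917, -0.02, 0, 0, 0, 0, 0.085], [0.0917, -0.02, 0, 0, 0, 0, 0.085], [0, 0, 0, 0, 0, 0, 0.085], [0, 0, 0, 0, 0, 0, 0.085]]]'
python3 - <<'E'
from station import bot
import numpy as np
for c in ["wrist","side"]:
    bot.snapshot(c)
    for d in bot.place_of(c,"tin_a"): print(c,round(d["p"],2),np.round(d["position"],3))
E
```

```text
time: 16.9
tcp_pos: [0.5881, -0.3146, 0.2296]
orientation: [0.001, 0.71, 0.705, 0.0]
force: [0.2, 0.7, -0.5]
width: 0.0851
grasp_force: 0.0
time: 18.65
tcp_pos: [0.4687, 0.3464, 0.2274]
orientation: [0.0, 0.709, 0.705, 0.001]
force: [-0.1, 0.2, 0.0]
width: 0.0852
grasp_force: 0.0
wrist 0.91 [0.461 0.345 0.002]
wrist 0.83 [0.687 0.274 0.003]
wrist 0.7 [0.465 0.46  0.002]
wrist 0.62 [0.845 0.1   0.002]
side 0.88 [0.459 0.345 0.001]
side 0.88 [ 0.461  0.462 -0.003]
side 0.76 [ 0.842  0.107 -0.001]
side 0.61 [ 0.691  0.27  -0.   ]
side 0.49 [ 0.588 -0.311  0.002]
side 0.39 [ 0.455  0.045 -0.001]
```

Scaled: 0.05 m is 0.0833, -0.006 m is -0.01.

```bash
python3 -m crank '[[[-0.0033, -0.01, 0.0667, 0, 0, 0, 0.085], [0, 0, 0.0833, 0, 0, 0, 0.085], [0, 0, 0.075, 0, 0, 0, 0.085], [0, 0, 0.0333, 0, 0, 0, 0.085], [0, 0, 0.0167, 0, 0, 0, 0.085], [0, 0, 0, 0, 0, 0, 0.056], [0, 0, 0, 0, 0, 0, 0.056], [0, 0, 0, 0, 0, 0, 0.056], [0, 0, 0, 0, 0, 0, 0.056], [0, 0, 0, 0, 0, 0, 0.056]]]'; python3 -m crank '[[[0, 0, -0.0333, 0, 0, 0, 0.056], [0, 0, -0.0667, 0, 0, 0, 0.056], [0, 0, -0.0833, 0, 0, 0, 0.056], [0, 0, -0.0833, 0, 0, 0, 0.056], [0, 0, 0, 0, 0, 0, 0.056], [0, 0, 0, 0, 0, 0, 0.056], [0, 0, 0, 0, 0, 0, 0.056], [0, 0, 0, 0, 0, 0, 0.056]]]'; for i in 1 2; do python3 -m crank '[[[0, 0, 0, 0, 0, 0, 0.056]]]' | grep force; done
```

```text
time: 20.1
tcp_pos: [0.4638, 0.3451, 0.0632]
orientation: [0.0, 0.71, 0.705, 0.002]
force: [-0.4, -0.6, 7.1]
width: 0.0606
grasp_force: 55.1
time: 21.1
tcp_pos: [0.4618, 0.3438, 0.2191]
orientation: [-0.0, 0.71, 0.705, -0.002]
force: [-0.4, 0.4, -2.5]
width: 0.0605
grasp_force: 55.7
force: [0.5, 0.5, -2.6]
grasp_force: 55.7
force: [0.1, 0.3, -2.3]
grasp_force: 55.7
```

Light too, about 2.4 N. On to the near half of the tray.

Scaled: -0.05 m is -0.0833, 0.012 m is 0.02.

```bash
python3 -m crank '[[[-0.05, 0.0117, 0, 0, 0, 0, 0.056], [-0.0833, 0.02, 0, 0, 0, 0, 0.056], [-0.0833, 0.02, 0, 0, 0, 0, 0.056], [-0.0833, 0.02, 0, 0, 0, 0, 0.056], [-0.0833, 0.02, 0, 0, 0, 0, 0.056], [-0.0833, 0.02, 0, 0, 0, 0, 0.056], [-0.0833, 0.02, 0, 0, 0, 0, 0.056], [-0.0833, 0.02, 0, 0, 0, 0, 0.056], [-0.0833, 0.02, 0, 0, 0, 0, 0.056], [-0.0833, 0.02, 0, 0, 0, 0, 0.056], [-0.0667, 0.02, 0, 0, 0, 0, 0.056], [-0.045, 0.01, 0, 0, 0, 0, 0.056], [0, 0, 0.05, 0, 0, 0, 0.056], [0, 0, 0.0667, 0, 0, 0, 0.056], [0, 0, 0.0667, 0, 0, 0, 0.056], [0, 0, 0.0333, 0, 0, 0, 0.056], [0, 0, 0.0167, 0, 0, 0, 0.056], [0, 0, 0, 0, 0, 0, 0.056], [0, 0, 0, 0, 0, 0, 0.056]]]'
```

```text
time: 23.72
tcp_pos: [0.5931, -0.2041, 0.0833]
orientation: [0.001, 0.71, 0.705, 0.001]
force: [0.2, -0.1, -2.1]
width: 0.0607
grasp_force: 56.1
```

Scaled: 0.008 m is 0.0133, 0.005 m is 0.0083.

```bash
python3 -m crank '[[[0, 0, 0.0133, 0, 0, 0, 0.056], [0, 0, 0.0083, 0, 0, 0, 0.056], [0, 0, 0, 0, 0, 0, 0.056], [0, 0, 0, 0, 0, 0, 0.056]]]' | grep -v ori;python3 -m crank '[[[0, 0, 0.0033, 0, 0, 0, 0.056], [0, 0, 0, 0, 0, 0, 0.056], [0, 0, 0, 0, 0, 0, 0.056]]]'
```

```text
time: 24.22
tcp_pos: [0.5918, -0.2036, 0.0682]
force: [-0.5, -0.6, -2.4]
width: 0.0607
grasp_force: 56.2
time: 24.6
tcp_pos: [0.5921, -0.2038, 0.0673]
orientation: [0.0, 0.71, 0.705, 0.0]
force: [-4.1, 0.2, 5.2]
width: 0.0607
grasp_force: 56.7
```

Scaled: -0.05 m is -0.0833, 0.049 m is 0.0817.

```bash
python3 -m crank '[[[0, 0, 0, 0, 0, 0, 0.085], [0, 0, 0, 0, 0, 0, 0.085], [0, 0, 0, 0, 0, 0, 0.085], [0, 0, 0, 0, 0, 0, 0.085], [0, 0, -0.0333, 0, 0, 0, 0.085], [0, 0, -0.0667, 0, 0, 0, 0.085], [0, 0, -0.0833, 0, 0, 0, 0.085], [0, 0, -0.0833, 0, 0, 0, 0.085], [0.0817, -0.0467, 0, 0, 0, 0, 0.085], [0.0817, -0.0467, 0, 0, 0, 0, 0.085], [0.0817, -0.0467, 0, 0, 0, 0, 0.085], [0.0817, -0.0467, 0, 0, 0, 0, 0.085], [0.0817, -0.0433, 0, 0, 0, 0, 0.085], [0, 0, 0, 0, 0, 0, 0.085], [0, 0, 0, 0, 0, 0, 0.085]]]'
python3 - <<'E'
from station import bot
import numpy as np,cv2
for c in ["wrist","top"]:
    s=bot.snapshot(c)
    if c=="top": cv2.imwrite("pics/t3.png",s["image"])
    for d in bot.place_of(c,"tin_a"): print(c,round(d["p"],2),np.round(d["position"],3))
E
```

```text
time: 26.48
tcp_pos: [0.456, 0.0423, 0.2277]
orientation: [0.001, 0.709, 0.705, 0.001]
force: [-0.3, 0.3, -0.2]
width: 0.0853
grasp_force: 0.0
wrist 0.65 [ 0.46   0.039 -0.002]
wrist 0.48 [ 0.589 -0.208  0.004]
top 0.88 [ 0.592 -0.208  0.006]
top 0.82 [ 0.588 -0.314  0.005]
top 0.76 [0.691 0.275 0.001]
top 0.76 [ 0.464  0.462 -0.002]
top 0.59 [ 0.84   0.108 -0.002]
top 0.24 [0.754 0.086 0.001]
```

View pics/t3.png

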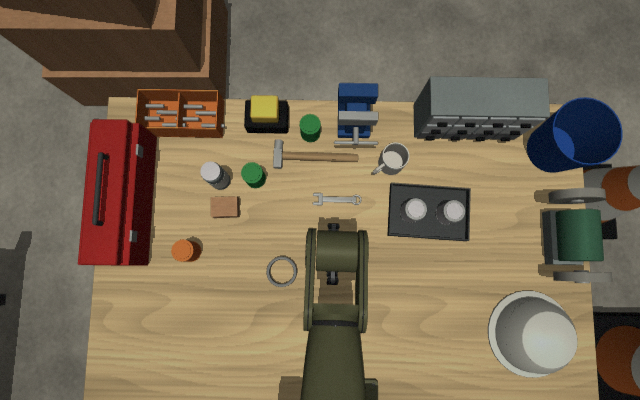

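Both light tins stand upright in the tray, at (415,209) and (454,211), and the bystanders have not moved. Now I pick up the heavy tin under the gripper.

Scaled: 0.05 m is 0.0833, 0.045 m is 0.075.

```bash
python3 -m crank '[[[0, 0, 0.0667, 0, 0, 0, 0.085], [0, 0, 0.0833, 0, 0, 0, 0.085], [0, 0, 0.075, 0, 0, 0, 0.085], [0, 0, 0.0417, 0, 0, 0, 0.085], [0, 0, 0.0167, 0, 0, 0, 0.085], [0, 0, 0, 0, 0, 0, 0.056], [0, 0, 0, 0, 0, 0, 0.056], [0, 0, 0, 0, 0, 0, 0.056], [0, 0, 0, 0, 0, 0, 0.056], [0, 0, 0, 0, 0, 0, 0.056]]]' 60; python3 -m crank '[[[0, 0, -0.0333, 0, 0, 0, 0.056], [0, 0, -0.0667, 0, 0, 0, 0.056], [0, 0, -0.0833, 0, 0, 0, 0.056], [0, 0, -0.0833, 0, 0, 0, 0.056], [0, 0, -0.0667, 0, 0, 0, 0.056], [0, 0, -0.0333, 0, 0, 0, 0.056], [0, 0, 0, 0, 0, 0, 0.056], [0, 0, 0, 0, 0, 0, 0.056], [0, 0, 0, 0, 0, 0, 0.056], [0, 0, 0, 0, 0, 0, 0.056], [0, 0, 0, 0, 0, 0, 0.056], [0, 0, 0, 0, 0, 0, 0.056]]]'
python3 - <<'E'
from station import bot
import cv2
s=bot.snapshot("side");cv2.imwrite("pics/s4.png",s["image"])
E
```

```text
time: 27.92
tcp_pos: [0.4566, 0.0422, 0.0575]
orientation: [0.001, 0.71, 0.705, 0.001]
force: [0.4, -1.0, 4.5]
width: 0.0614
grasp_force: 67.5
time: 29.42
tcp_pos: [0.4555, 0.0423, 0.2762]
orientation: [-0.0, 0.71, 0.705, -0.0]
force: [0.6, 1.0, -5.5]
width: 0.0613
grasp_force: 68.8
```

View pics/s4.png

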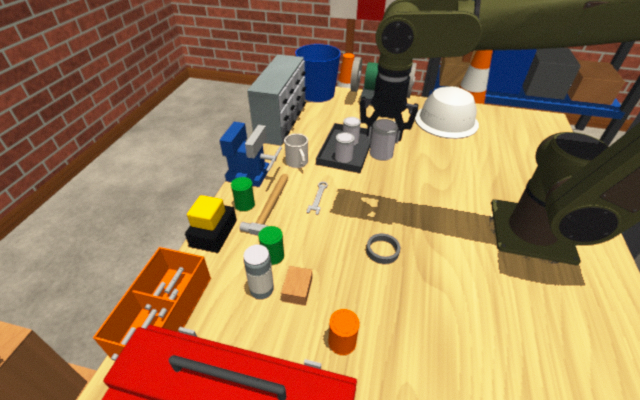

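The heavy tin (383,138) hangs upright with its bottom about 0.22 m up, and the two light tins stand in the tray at (345,148) and (351,130).

```bash
python3 -c "
from station import bot
print(bot.finish_job())"
```

```text
the job is handed in; nothing more can be done
None
```

I handed the job in at about 29.5 s: both light tins stand upright in the tray, and the gripper holds the heavy one (about 6 N, against 2.2 and 2.4 N) still and upright about 22 cm above the bench.

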